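# Turn the proud keyed post home in its welding-fixture socket

## Robot

A 6-joint arm with a two-finger parallel gripper is mounted at the origin on the work surface. World frame = base frame: x ahead of the robot, y to its left, z up, the work surface at z = 0. Lengths are in m, angles in rad, forces in N, time in s.
With the tool pointing down it reaches from about 0.375 to 0.925 m from the base axis. Payload 5.7 kg.
Tool frame: the origin (TCP) lies midway between the tips of the shut fingers; the grasp point (between the pads) lies 19 mm behind it; z points along the fingers, y is the line along which they close (so a half turn about z gives the same grasp; the last joint's range is limited). The gripper opens to 85 mm and grips with 20 to 120 N. Pads are 22 mm wide; open, the fingers measure 114 mm over their backs; the gripper's body (76 mm by 85 mm) begins 54 mm behind the grasp point. The pads swing forward as they close: fully open they stand 13 mm farther back than shut.
Start: joints at [1.083, 0.359, 1.51, -0, 1.272, -0.115], TCP at [0.219, 0.559, 0.231] pointing down, gripper open.
Joint ranges: [-2.97, 2.97], [-1.01, 2.36], [0.21, 2.38], [-0.96, 4.11], [0.2, 2.71], [-2.98, 2.98]. Speed limits (rad/s): [2.39, 2.39, 3.14, 3.14, 3.14, 3.14].

## Interface

Orientations are given as a unit quaternion [w, x, y, z].
In Python, from bench import manip gives the robot as it stands. The module is installed in compiled form; this text tells all that it offers.
- The arm moves only by the tool play_rows, never from a script. Its argument "targets" is text: rows parted by semicolons, each of 7 numbers parted by spaces: the shift along the tool's x, y, z in cm, then the turn, a rotation vector about the tool's x, y, z in degrees, then the opening, from 0 (shut) to 1 (fully open). In form: tx ty tz wx wy wz hand; .... A call has 1 to 5 rows; each row shifts and turns the commanded pose from where the row before left it, along the tool's axes as they then stand; what a row does not reach is not made up. A row lasts 1/8 s, in which the tool goes at most 62.5 mm and 10.7 degrees, less where a joint would pass 70% of its speed; a pose out of reach is approached as far as the arm can. A call is refused whole if a number of a shift passes 6.25 or a number of a turn 10.7, either way. A call with a gripper value outside its range is refused whole. The fingers move at their own pace and stop on an object; "newtons" is the grip in N (left out, the last holds). Time passes only in rows, so rows that do not move let the fingers close. It gives the time, the measured TCP pose, the force, the opening and the grip force at its end, in the units of the state.
- manip.read_state(): the state, without advancing time (a new reading comes with each control period).
- manip.grab_frame(name): name is "side" or "top" or "wrist"; returns (picture, depth): 420x560x3 uint8, red, green, blue; 420x560 float32, m along the optical axis (not along the pixel's ray), 0 where there is no reading.
- manip.camera_info(name): a dict with "fx", "fy", "cx", "cy" (pixels), "R" (3x3) and "t" (3): a world point X has camera coordinates R X + t; the wrist camera has in their place "mount" (4x4, takes a point from camera to tool coordinates, whose origin is the TCP and whose axes are the flange's). Camera axes: x right, y down, z forward; pixel columns grow to the right and rows downward; lengths in m; the calibration is good to about 2 mm. A picture is of the moment at which its call begins: read the wrist's pose just before it. camera_info takes no time and is no camera call.
- manip.hand_in(): hands the job in; it is judged then, once.
The state is a dict: "time": time; "joints": joint angles; "dq": joint speeds; "effort": joint torques, N m; "position": TCP position; "eef_rot": TCP orientation; "ft_force": force on the tool from outside, world axes, zero at the start; "moment": the same for the moment, N m; "grip_width": finger opening in m; "grasp_force": force on a finger pad.
Only numpy, scipy, OpenCV 4.12 (cv2) and the standard library are available. Lean on these libraries where they do the work, as an engineer would, in place of code of your own. Each camera call takes 0.05 s, during which the arm holds its last target. There are 200 camera calls.

## Task

On the welding table stand two fixture sockets, each with a brass keyed post. One post is already home; the other stands proud, because its key bar lies across the slot instead of in it. Grip the proud post by its flat top, turn it under light pressure, without lifting it out of its pocket, until its key drops fully home into the slot, then let go of it, leaving the post that is already home where it is.

Things in the scene. Friction and masses are not known exactly. Their poses are not given: they have to be found in the camera images.
- post: Proud brass post, loose, 78 mm high, 0.3-0.6 kg. Key bar at its foot 74 (x) x 30 (y) x 20 high; round neck 24 in diameter; flat grip tang on top 40 (x) x 16 thick (y), from 44 to 78 up, parallel to the bar. Origin: centre of the bar's underside, z up; a half turn changes nothing. At the start the bar lies on the pocket floor, 45-90 degrees off the slot, either way; post top 113 mm above the table.
- socket: Proud post's fixed square steel block, 150 x 150 x 47 mm high, left or right. Origin: centre of its underside, on the table. In its top a round pocket, 96 in diameter, 12 deep; in the pocket floor (35 up) a slot 86 long (block's x) x 43 wide (y), 22 deep, floor 13 up. Once the bar is within 10 degrees of the slot and 5 mm of centre it drops 22 mm, top then at 91; lower it held: let go early it may tip over.
- other_post: The post already home in the other block: same shape and size as the proud post, same origin and axes; its key bar is down in the slot and its top only 91 mm above the table. Loose; to be left alone.
- other_socket: The other post's fixed steel block: same shape, size, origin and axes as the first (150 x 150 x 47 mm high). The two blocks stand one to the left, one to the right, either way round, each at its own angle.

How it is judged:
By the outcome, as a careful person would: the job done as asked, in the order asked, and still so for the second after the job is handed in, with the robot touching nothing.
It also fails if it takes over 35 s, if anything falls off the work surface, if the arm or the gripper's body presses on something with over 40 N, if the wrist force passes 120 N, or if a joint passes its speed limit or range.

## Working session

There is one attempt and no reset: what is moved stays moved. The work goes in short steps, Python scripts to look and compute and a tool call to move; the robot and the scene stay as the last step left them, time stands still between calls to the robot, and variables do not carry over. Pictures are saved under pics/ and viewed, at most 10 in all, crops included, and the job is handed in when it is done.

Besides the shell and the picture viewer there is one more tool, called after ">>>" as name(argument=value, ...) on one line, values as JSON. play_rows: Moves the arm, as the interface text tells. Its arguments: {"type":"object","properties":{"targets":{"type":"string"},"newtons":{"type":"number"}},"required":["targets"]}

```bash
mkdir -p pics; cat > h.py <<'E'
import numpy as np, cv2
from bench import manip
from scipy.spatial.transform import Rotation as R
def cloud(name):
    s=manip.read_state(); p,d=manip.grab_frame(name); c=manip.camera_info(name)
    v,u=np.mgrid[0:420,0:560]
    X=np.stack([(u-c['cx'])/c['fx']*d,(v-c['cy'])/c['fy']*d,d],-1)
    if 'mount' in c:
        M=np.array(c['mount']); X=X@M[:3,:3].T+M[:3,3]
        q=s['eef_rot']; X=X@R.from_quat([q[1],q[2],q[3],q[0]]).as_matrix().T+np.array(s['position'])
    else: X=(X-np.array(c['t']))@np.array(c['R'])
    X[d==0]=np.nan
    return p,X
E
python3 - <<'E'
from h import *
p,X=cloud('top'); cv2.imwrite('pics/top.png',p[...,::-1]); np.save('top.npy',X)
s=manip.read_state(); print(s)
z=X[...,2]
for lo,hi in((.04,.052),(.082,.098),(.104,.12)):
    m=((z>lo)&(z<hi)).astype(np.uint8)
    n,l,st,ce=cv2.connectedComponentsWithStats(m)
    for i in range(1,n):
        if st[i,4]>40:
            P=X[l==i]; r=cv2.minAreaRect((P[:,:2]*1000).astype(np.float32)); print(lo,st[i],P.mean(0).round(3),np.round(r[0],1),np.round(r[1],1),round(r[2],1))
E
```

```text
{'time': 0.05, 'joints': array([ 1.08285747e+00,  3.59505628e-01,  1.51144257e+00, -8.43413120e-06,
        1.27250101e+00, -1.15101820e-01]), 'dq': array([-1.34729308e-03, -1.45976061e-03, -2.65396274e-03, -7.72206628e-04,
        3.09421092e-03, -5.99480198e-05]), 'effort': array([-4.91329101e-04, -5.29091549e+01, -2.79629338e+01, -1.59354113e-04,
        5.10709840e-03,  2.86152915e-07]), 'position': array([0.21824275, 0.55816453, 0.23044936]), 'eef_rot': array([-2.71825536e-04,  1.85339361e-01,  9.82674137e-01, -8.87598293e-04]), 'ft_force': array([ 0.08833401, -0.11423166,  0.42513067]), 'moment': array([-0.02461799,  0.01449216,  0.03352872]), 'grasp_force': 0.0, 'grip_width': 0.08492977988995956}
0.04 [ 306  163  110  109 5627] [ 0.534 -0.15   0.048] [ 535.2 -151.1] [150.3 151.3] 12.4
0.04 [  86  165  125  124 5985] [0.528 0.199 0.048] [529.6 199.2] [151.1 150.8] 26.7
0.04 [483 189  20  32  94] [ 0.55  -0.375  0.046] [ 551.5 -376.2] [ 6.1 60.8] 60.1
0.04 [134 218  39  26  58] [0.52  0.19  0.046] [520.5 189.8] [ 2.1 72.3] 33.0
0.082 [358 202  16  27 287] [ 0.533 -0.149  0.092] [ 533.7 -150. ] [39.9 16.8] 12.0
0.082 [133 211  23  22  76] [0.529 0.191 0.089] [528.5 192. ] [12.  40.6] 50.6
0.104 [125 210  28  22 323] [0.532 0.197 0.113] [532.5 198. ] [16.4 40.1] 31.0
```

View pics/top.png

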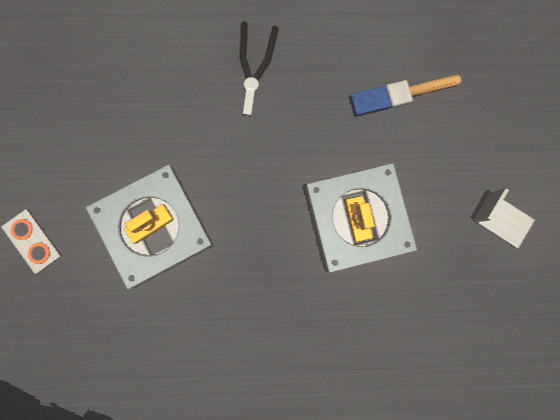

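The picture shows the left block centred near (149,227), with its post proud and lying across the slot. The slot runs from about (145,205) to (160,245). The right post, near (360,215), is already home. Heights (113/91/47 mm) and sizes check out. Post tang is at about 121°, slot at about 26.7°, so I need roughly +86° in world terms.

>>> play_rows(targets="-5.2 -2.7 0 0 0 0 1;-5.2 -2.7 0 0 0 0 1;-5.2 -2.7 0 0 0 0 1;-5.2 -2.7 0 0 0 0 1;-5.2 -2.7 0 0 0 0 1")

```text
time: 0.68
position: [0.4122, 0.3366, 0.2309]
eef_rot: [-0.0, 0.185, 0.983, -0.0]
ft_force: [1.0, 1.6, -0.3]
grip_width: 0.0853
grasp_force: 0.0
```

>>> play_rows(targets="-5.2 -2.7 0 0 0 0 1;-5.2 -2.7 0 0 0 0 1;-5.2 -2.7 0 0 0 0 1;0 0 0 0 0 9.4 1;0 0 0 0 0 9.4 1")

```text
time: 1.3
position: [0.5274, 0.2049, 0.2305]
eef_rot: [-0.001, 0.347, 0.938, -0.0]
ft_force: [-0.3, 0.4, 0.6]
grip_width: 0.0851
grasp_force: 0.0
```

>>> play_rows(targets="0 0 0 0 0 9.4 1;0 0 0 0 0 9.4 1;0 0 0 0 0 0 1;0 0 0 0 0 0 1")

```text
time: 1.8
position: [0.527, 0.206, 0.231]
eef_rot: [-0.0, 0.491, 0.871, -0.0]
ft_force: [-0.8, -0.7, 0.2]
grip_width: 0.0851
grasp_force: 0.0
```

```bash
cat > m.py <<'E'
from h import *
import sys
p,X=cloud('wrist'); cv2.imwrite('pics/%s.png'%sys.argv[1],p[...,::-1])
s=manip.read_state(); q=s['eef_rot'];Rm=R.from_quat([q[1],q[2],q[3],q[0]]).as_matrix()
print(s['time'],s['position'],np.degrees(np.arctan2(Rm[1],Rm[0]))[:2],s['joints'],Rm[2])
z=X[...,2]
print('range',np.nanmin(z),np.nanmax(z))
for lo,hi in((.008,.018),(.03,.039),(.042,.052),(.085,.097),(.105,.12)):
    m=((z>lo)&(z<hi)).astype(np.uint8)
    n,l,st,ce=cv2.connectedComponentsWithStats(m)
    for i in range(1,n):
        if st[i,4]>150:
            P=X[l==i]; r=cv2.minAreaRect((P[:,:2]*1000).astype(np.float32)); print(lo,st[i],P.mean(0).round(4),np.round(r[0],1),np.round(r[1],1),round(r[2],1))
E
python3 m.py w1
```

```text
1.85 [0.52708952 0.20607438 0.23105315] [121.19013089  31.19013404] [ 2.50701175e-01  3.10595428e-01  1.58474281e+00 -8.45314817e-05
  1.24684253e+00 -2.93642399e-01] [ 9.35370128e-05 -5.86137230e-04 -9.99999824e-01]
range -0.7625234775170423 0.33125947002269895
0.008 [ 317    0   96   43 3074] [0.5129 0.3993 0.0103] [514.1 401. ] [100.1  39.7] 35.4
0.008 [243 167  25  34 758] [0.504  0.1842 0.0133] [504.5 185.1] [30.6 39.9] 28.1
0.008 [294 171  21  34 608] [0.5579 0.2119 0.0133] [557.6 211.5] [23.8 40. ] 27.2
0.008 [176 336  49  17 257] [ 0.5557 -0.0688  0.0132] [555.9 -68.6] [72.   3.2] 12.1
0.008 [331 337  39  33 482] [0.7573 0.0321 0.0116] [758.5  33.2] [25.8 73.8] 74.0
0.03 [243 148  74  25 863] [0.5133 0.2293 0.0352] [513.5 229.9] [84.  24.8] 26.8
0.03 [237 168  36  59 566] [0.5144 0.1652 0.0349] [510.5 169.3] [25.5 77.2] 64.1
0.03 [293 174  27  52 366] [0.5684 0.1984 0.0349] [567.1 203.2] [65.8 19.5] 87.6
0.03 [183 348  39  16 201] [ 0.5649 -0.0668  0.0344] [563.3 -67.1] [57.2  4.3] 12.9
0.042 [  211   116   144   140 11963] [0.5253 0.205  0.0472] [528.8 199.3] [150.6 150.6] 26.7
0.042 [190 358  29  17 222] [ 0.5697 -0.0696  0.046 ] [570.5 -74. ] [39.9 19.1] 13.2
0.042 [  96  380   36   40 1046] [ 0.4882 -0.1969  0.0468] [ 490.6 -193.3] [46.9 85.8] 12.7
0.105 [272 188  18  43 734] [0.5314 0.2004 0.1128] [531.8 199.5] [15.8 39.1] 31.7
```

View pics/w1.png

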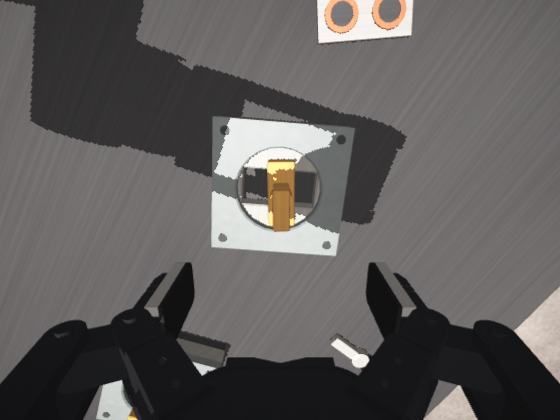

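The wrist view shows the tang near (281,205), squarely between the fingers. The slot pieces run left-right beside it, near (255,185) and (305,188). The slot is at 26.7°, the tang at 121.7°, and the offset between their centres is 3 mm. Next: descend and grip.

>>> play_rows(targets="-0.8 0.1 5 0 0 -0.5 1;0 0 5 0 0 0 1;0 0 3 0 0 0 1;0 0 2.1 0 0 0 1;0 0 0 0 0 0 1")

```text
time: 2.48
position: [0.5308, 0.1994, 0.0787]
eef_rot: [-0.001, 0.488, 0.873, -0.001]
ft_force: [-0.1, 0.7, 0.0]
grip_width: 0.0852
grasp_force: 0.0
```

>>> play_rows(targets="0 0 0 0 0 0 0;0 0 0 0 0 0 0;0 0 0 0 0 0 0;0 0 0 0 0 0 0;0 0 0 0 0 0 0", newtons=50)

```text
time: 3.1
position: [0.5323, 0.1996, 0.0813]
eef_rot: [0.0, 0.488, 0.873, -0.0]
ft_force: [-1.3, -1.0, 6.1]
grip_width: 0.0151
grasp_force: 61.6
```

>>> play_rows(targets="0 0 0 0 0 0 0;0 0 0 0 0 0 0;0 0 0 0 0 0 0")

```text
time: 3.48
position: [0.5323, 0.1996, 0.0813]
eef_rot: [0.0, 0.488, 0.873, 0.0]
ft_force: [-1.1, -1.3, 7.7]
grip_width: 0.0154
grasp_force: 61.6
```

>>> play_rows(targets="0.15 -0.3 0 0 0 0 0;0 0 0 0 0 -8 0;0 0 0 0 0 -9 0;0 0 0 0 0 -9 0;0 0 0 0 0 -9 0")

```text
time: 4.1
position: [0.5296, 0.1997, 0.0813]
eef_rot: [0.001, 0.201, 0.98, 0.0]
ft_force: [0.0, -0.1, 7.5]
grip_width: 0.0154
grasp_force: 61.4
```

>>> play_rows(targets="0 0 0 0 0 -9 0;0 0 0 0 0 -9 0;0 0 0 0 0 -9 0;0 0 0 0 0 -5 0;0 0 0 0 0 0 0")

```text
time: 4.72
position: [0.5297, 0.1997, 0.0812]
eef_rot: [0.001, -0.075, 0.997, 0.0]
ft_force: [0.5, -0.1, 6.1]
grip_width: 0.0156
grasp_force: 61.3
```

```bash
python3 m.py w2
```

```text
4.775 [0.52961723 0.19972727 0.08118909] [-171.43121461   98.56880787] [ 2.38556625e-01  4.85977517e-01  1.73926077e+00  7.53869585e-05
  9.14554134e-01 -1.48183936e+00] [-1.78779468e-03  2.19506153e-04 -9.99998378e-01]
range -0.00274931408910227 0.18092162273430712
0.008 [ 231  164   64   79 1422] [0.5076 0.1814 0.0134] [516.5 192.2] [50.9 42.9] 26.5
0.008 [ 494  164   66  131 5161] [0.5079 0.3955 0.0102] [512.4 403.3] [101.1  47.5] 35.3
0.008 [304 213  17  48 354] [0.543  0.2258 0.0133] [541.3 223.6] [41.2  9.3] 26.4
0.03 [231 164  48  16 163] [0.4902 0.1776 0.0346] [489.9 177.5] [ 3.4 32.3] 27.2
0.03 [ 287  165   63  112 3248] [0.5149 0.2288 0.0353] [514.4 229.2] [82.5 28.7] 31.3
0.03 [ 206  183   48   96 2621] [0.5355 0.1651 0.0352] [536.5 163.9] [65.2 27.1] 26.5
0.042 [  118    79   297   228 28674] [0.4999 0.1957 0.0473] [529.3 198.9] [150.5 151.2] 26.5
0.042 [255 183  50   7 189] [0.4946 0.1951 0.0473] [495.  195.2] [ 1.8 29.5] 8.7
0.085 [263 236  61  33 556] [0.5141 0.204  0.0915] [514.6 205.7] [30.4  7.6] 76.7
0.085 [236 250  27  19 225] [0.5224 0.1847 0.092 ] [522.8 184.5] [ 3.5 13.1] 37.9
0.105 [ 230  254  100   87 4361] [0.5263 0.2    0.1131] [528.5 203.8] [41.4 37.9] 35.2
```

View pics/w2.png

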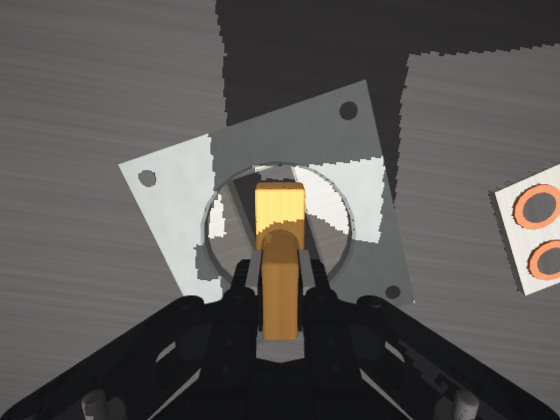

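The post turned with the fingers and still stands on the floor. The bar, around (280,210), points straight up the image, and the slot is about 18° off it. I'll finish the turn, then lower it while gripped.

>>> play_rows(targets="0 0 0 0 0 -9 0;0 0 0 0 0 -9 0;0 0 0 0 0 0 0;0 0 0.4 0 0 0 0;0 0 0 0 0 0 0")

```text
time: 5.4
position: [0.5283, 0.1993, 0.0757]
eef_rot: [-0.001, -0.229, 0.973, -0.0]
ft_force: [-0.0, 0.7, -3.5]
grip_width: 0.0153
grasp_force: 59.6
```

It is dropping into the slot, with the weight now hanging from the fingers. I'll lower the rest.

>>> play_rows(targets="0 0 0.4 0 0 0 0;0 0 0.4 0 0 0 0;0 0 0.4 0 0 0 0;0 0 0.3 0 0 0 0;0 0 0 0 0 0 0")

```text
time: 6.02
position: [0.5287, 0.1994, 0.061]
eef_rot: [-0.0, -0.23, 0.973, -0.0]
ft_force: [-0.7, 0.6, -3.0]
grip_width: 0.0156
grasp_force: 59.7
```

>>> play_rows(targets="0 0 0.2 0 0 0 0;0 0 0 0 0 0 0;0 0 0 0 0 0 0")

```text
time: 6.4
position: [0.529, 0.1995, 0.0594]
eef_rot: [0.0, -0.23, 0.973, -0.0]
ft_force: [-0.4, -0.9, -2.3]
grip_width: 0.0153
grasp_force: 59.7
```

>>> play_rows(targets="0 0 0.1 0 0 0 0;0 0 0 0 0 0 0")

```text
time: 6.65
position: [0.529, 0.1995, 0.0593]
eef_rot: [0.0, -0.23, 0.973, -0.0]
ft_force: [-2.9, -0.9, 7.5]
grip_width: 0.0154
grasp_force: 61.6
```

The post is seated: it bottomed out at the expected 22 mm drop. Now release and retreat straight up.

>>> play_rows(targets="0 0 0 0 0 0 0.3;0 0 0 0 0 0 0.5;0 0 0 0 0 0 0.7;0 0 0 0 0 0 0.7;0 0 0 0 0 0 0.7")

```text
time: 7.28
position: [0.5289, 0.1994, 0.0582]
eef_rot: [-0.0, -0.23, 0.973, -0.0]
ft_force: [-0.3, 0.9, 0.8]
grip_width: 0.0599
grasp_force: 0.0
```

>>> play_rows(targets="0 0 -1.5 0 0 0 0.7;0 0 -3 0 0 0 0.7;0 0 -4 0 0 0 0.7;0 0 -4 0 0 0 0.7;0 0 0 0 0 0 0.7")

```text
time: 7.9
position: [0.5317, 0.2002, 0.1878]
eef_rot: [0.004, -0.23, 0.973, -0.0]
ft_force: [-0.1, -0.1, 0.5]
grip_width: 0.0598
grasp_force: 0.0
```

```bash
python3 m.py w3
```

```text
7.95 [0.5301961  0.19978584 0.18571436] [-153.45950655  116.54022993] [ 2.38494269e-01  3.54474167e-01  1.64188407e+00 -6.65779934e-05
  1.14075640e+00 -1.79549113e+00] [-0.00435193 -0.00105685 -0.99998997]
range -0.7596866904231719 0.28717237527361844
0.008 [  17    0   12  126 1045] [ 0.5334 -0.0742  0.0131] [536.2 -73.6] [114.3   3.9] 12.2
0.008 [ 259  144   41   78 1010] [0.5244 0.194  0.0135] [530.2 199.6] [84.2 43.2] 26.7
0.008 [ 420  201   46   83 2758] [0.5093 0.4024 0.0101] [511.2 404.5] [100.5  50.6] 35.7
0.008 [  11  260   82   99 1773] [0.7988 0.0222 0.0112] [807.8  27.1] [ 59.5 171.9] 74.7
0.03 [   0    0   12  127 1009] [ 0.5395 -0.0728  0.0343] [539.2 -73. ] [108.1   4.1] 12.2
0.03 [ 232  146   96   87 3357] [0.5313 0.2    0.0352] [532.2 200.7] [89.4 96. ] 26.7
0.03 [ 266  152   30   70 1065] [0.5184 0.195  0.0331] [529.7 200.6] [73.2 29.7] 26.1
0.042 [  196   110   167   150 15890] [0.5218 0.1952 0.0472] [529.4 199.1] [150.8 150.3] 26.8
0.085 [271 182  19  46 867] [0.5291 0.2    0.091 ] [530.  200.6] [39.7 15.6] 26.0
```

View pics/w3.png

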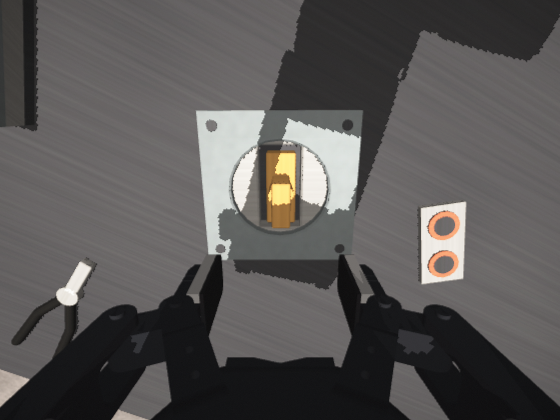

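The key bar lies in the slot, near (281,187), with the post top at 91 mm and the post upright and released. Handing in.

>>> play_rows(targets="0 0 0 0 0 0 0.7;0 0 0 0 0 0 0.7")

```text
time: 8.2
position: [0.528, 0.1992, 0.1821]
eef_rot: [-0.001, -0.23, 0.973, -0.0]
ft_force: [-0.4, -0.5, -1.0]
grip_width: 0.0599
grasp_force: 0.0
```

```bash
python3 -c "
from bench import manip
print(manip.hand_in())"
```

```text
the job is handed in; nothing more can be done
None
```

The proud post is turned home in its slot (top measured at 91 mm) and released, the other post was not touched, and the job was handed in at about 8 s; no verdict came back.

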